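# Wind the lead reel until the drag lets go, then lock it

### The arm

A 6-joint arm with a two-finger parallel gripper is mounted at the origin on the work surface. World frame = base frame: x ahead of the robot, y to its left, z up, the work surface at z = 0. Lengths are in mm, angles in rad, forces in N, time in s.
With the tool pointing down it reaches from about 275 to 750 mm from the base axis. Payload 10.2 kg.
Tool frame: the origin (TCP) lies between the finger pads; the fingertips stand 17 mm ahead of it and the grasp point (between the pads) lies 2 mm behind it (tips_ahead is the distance from the TCP to the fingertips, in mm); z points along the fingers, y is the line along which they close (so a half turn about z gives the same grasp; the last joint's range is limited). The gripper opens to 85 mm and grips with 20 to 120 N. Pads are 22 mm wide; open, the fingers measure 114 mm over their backs; the gripper's body (76 mm by 85 mm) begins 54 mm behind the grasp point. The pads swing forward as they close: fully open they stand 13 mm farther back than shut.
Start: joints at [1.052, 0.313, 1.498, -0, 1.331, -0.223], TCP at [153.053, 502.201, 248.294] pointing down, gripper open.
Joint ranges: [-2.94, 2.94], [-0.97, 2.17], [0.19, 2.56], [-1.23, 4.37], [0.02, 3.11], [-2.88, 2.88]. Speed limits (rad/s): [2.39, 2.39, 3.01, 3.14, 3.14, 3.14].

### API

Orientations are given as a unit quaternion [w, x, y, z].
In Python, from rig import sense, capture, finish_job, boxes_of, tips_ahead gives the robot as it stands.
- The arm moves only by the tool drive_tool, never from a script. Its argument "commands" is text: rows parted by semicolons, each of 7 numbers parted by spaces: the shift along the world's x, y, z in units of 0.1 m (1.0 is 0.1 m), then the turn, a rotation vector about the world's x, y, z in units of pi/4 rad (1.0 is pi/4 rad), then the opening in per cent of the stroke, from 0 (shut) to 100 (fully open). A call has 1 to 20 rows; each row shifts and turns the commanded pose from where the row before left it; what a row does not reach is not made up. A row lasts 1/12 s, in which the tool goes at most 41.7 mm and 7.16 degrees, less where a joint would pass 70% of its speed; a pose out of reach is approached as far as the arm can. A call with a number of a shift or a turn outside -1 to 1 is refused whole. A call with a gripper value outside its range is refused whole. The fingers move at their own pace and stop on an object; "force" is the grip in N (left out, the last holds). Time passes only in rows, so rows that do not move let the fingers close. It gives the time, the measured TCP pose, the force, the opening and the grip force at its end, in the units of the state.
- sense(): the state, without advancing time (a new reading comes with each control period).
- capture(name): name is "scene" or "top" or "wrist"; returns a dict with "pixels" (384x512x3 uint8, blue, green, red), "fov_y" (degrees; the focal length in pixels is half the picture's height over the tangent of half this angle, whatever the lens; pixels are square), "cx", "cy" (the principal point, pixels), "position" and "attitude" of the camera in the world; the wrist camera has in their place "tool_from_camera" (4x4, takes a point from camera to tool coordinates, whose origin is the TCP and whose axes are the flange's). Camera axes: x right, y down, z forward; pixel columns grow to the right and rows downward; lengths in mm; the calibration is good to about 2 mm. A picture is of the moment at which its call begins: read the wrist's pose just before it. There is no depth.
- finish_job(): hands the job in; it is judged then, once.
Trained networks look in a picture, given as the dict that the camera call returned (one of the last four; its "shot" number tells which), for a name from the list of things; names that differ only in an ending like _2 or _b are one class to them, and where a whole thing is asked for, a point or a joint stands for the part that bears it (a point fixed in the world has none). Each returns a list of dicts, best first, with "confidence" (0 to 1); they miss things now and then, are a little off and sometimes report something else, mostly with a low value. They report only what shows in the picture. A call takes as long as a camera call.
- boxes_of(picture, name): "position" ([column, row] in pixels, amid what is visible of it).
The state is a dict: "time_s": time; "joints": joint angles; "dq": joint speeds; "tau": joint torques, N m; "eef_pos": TCP position; "ee_rot": TCP orientation; "force": force on the tool from outside, world axes, zero at the start; "wrist_torque": the same for the moment, N m; "grip_width": opening from 0.0 (shut) to 1.0 (fully open); "grip_force": force on a finger pad.
Only numpy, scipy, OpenCV 4.12 (cv2) and the standard library are available. Lean on these libraries where they do the work, as an engineer would, in place of code of your own. Each camera call takes 0.05 s, during which the arm holds its last target. There are 200 camera calls.

### The job

Wind the lead reel on the bench clockwise (seen from above) by its crank knob until the heavy drag suddenly lets go and the crank turns freely, and stop there, within a third of a turn past the letting go. Then push its round lock button fully down, without forcing it, and let go of the reel. Leave the other things on the bench where they are.

Things in the scene. Friction and masses are not known exactly. Their poses are not given: they have to be found in the camera images.
- crank_axis (a point): point on the vertical axis of the reel's crank, level with the middle of the crank's knob (104 mm above the bench). The reel is a closed grey steel case fixed to the bench, 270 x 125 mm, its top 66 mm above the bench (4 mm rubber mat included). Its x axis points along the case from the crank towards the lock button, z up; the button is 135 mm from the crank axis along that x
- knob (a point): centre of the crank's upright round knob of dark wood, 20 mm thick and 34 mm tall (its foot 87 mm, its top 121 mm above the bench), which spins freely on its pin at the end of a flat steel crank arm (top of the arm 84 mm above the bench) 45 mm from the crank axis. At the start the arm points away from the lock button
- crank (a joint): angle wound by the crank's spindle, rad: 0 at the start, growing clockwise seen from above, stopped the other way. About 12 N of friction drag at the knob; the hub is springy (the arm leads 0.2 rad under drag, so the push is felt standing still too), the winding does not run back. The drag lets go somewhere from 1 to 2.6 turns, different each time, to be felt; then it takes under 1 N
- overrun (a joint): overrun link hidden in the case, m: stays 0 until the crank is wound 0.33 turn past the letting go, then is pushed up (4 mm per radian) and stays so: the reel is overwound
- lock_top (a point): middle of the top face of the reel's round steel lock button, 26 mm across; at the start it stands 12 mm proud of the case, 78.5 mm above the bench
- lock (a joint): travel of the lock button, m: 0 up, 0.007 fully down. It slides down against about 4 N of friction and stays where it is pushed. While the drag is still on it is blocked inside and gives only 1 to 2 mm
- canister: closed yellow plastic canister with a twist cap, 84 mm across, 130 mm high, origin under its centre; a bystander
- brush: wooden pin brush lying pins down, about 200 mm long, 60 mm wide, 29 mm high, origin on the bench under its middle; a bystander
- comb: steel flea comb lying flat, 100 x 36 x 6 mm, origin under the middle of its spine; a bystander
- bone: blue hard nylon chew bone, 128 x 52 x 28 mm, origin under its centre; a bystander
- dish: small glass dish, 90 mm across, 35 mm high, origin under its centre; a bystander
- tin: flat round aluminium tin, 60 mm across, 32 mm high, origin under its centre; a bystander

How it is judged:
By the outcome, as a careful person would: the job done as asked, in the order asked, and still so for the second after the job is handed in, with the robot touching nothing.
It also fails if it takes over 72 s, if anything falls off the work surface, if the arm or the gripper's body presses on something with over 40 N, if the wrist force passes 120 N, or if a joint passes its speed limit or range.

## Working session

There is one attempt and no reset: what is moved stays moved. The work goes in short steps, Python scripts to look and compute and a tool call to move; the robot and the scene stay as the last step left them, time stands still between calls to the robot, and variables do not carry over. Pictures are saved under pics/ and viewed, at most 10 in all, crops included, and the job is handed in when it is done.

Besides the shell and the picture viewer there is one more tool, called after "Emit:" in YAML: its name, and indented under it one key for each argument. drive_tool: Moves the arm, as the interface text tells. Shifts and turns lie within -1 to 1; 1 stands for 0.1 m of shift or pi/4 rad of turn. Its arguments: {"type":"object","properties":{"commands":{"type":"string"},"force":{"type":"number"}},"required":["commands"]}

```bash
mkdir -p pics; ls; cat > h.py <<'E'
import numpy as np, cv2
from scipy.spatial.transform import Rotation as R
from rig import *
def rot(q):
    q=np.array(q,float)
    return q if q.shape==(3,3) else R.from_quat(np.r_[q[1:],q[0]]).as_matrix()
def ray(p,uv,st=None):
    f=p["pixels"].shape[0]/2/np.tan(np.radians(p["fov_y"])/2)
    d=np.array([(uv[0]-p["cx"])/f,(uv[1]-p["cy"])/f,1])
    if "tool_from_camera" in p:
        T=np.array(p["tool_from_camera"]);Rt=rot(st["ee_rot"])
        return Rt@T[:3,3]+np.array(st["eef_pos"]),Rt@T[:3,:3]@d
    return np.array(p["position"]),rot(p["attitude"])@d
def at(p,uv,z,st=None):
    o,d=ray(p,uv,st);return o+d*(z-o[2])/d[2]
E
python3 - <<'E'
from h import *
ims=[]
print(sense())
for c in("scene","top","wrist"):
    st=sense();p=capture(c);cv2.imwrite(f"pics/{c}0.png",p["pixels"]);ims.append(p["pixels"])
    print(c,{k:v for k,v in p.items() if k!="pixels"})
    for n,z in(("knob",104),("lock_top",78.5),("crank_axis",66),("canister",65),("brush",15),("comb",3),("bone",14),("dish",20),("tin",16)):
        for b in boxes_of(p,n)[:2]:
            print(n,b["confidence"],np.round(b["position"]),np.round(at(p,b["position"],z,st)))
cv2.imwrite("pics/st.png",cv2.resize(np.hstack(ims[:2]),(800,300)))
E
```

```text
pics
{'time_s': 0.0, 'joints': array([ 1.05161649e+00,  3.13423829e-01,  1.49844794e+00, -2.27549685e-06,
        1.33098085e+00, -2.23380289e-01]), 'dq': array([-9.23063142e-05,  4.80853413e-04,  2.15877022e-03,  9.80318434e-04,
        7.49548305e-05, -9.30535404e-04]), 'tau': array([ 4.01855423e-04, -4.12267900e+01, -2.59743690e+01, -1.04033415e-04,
        4.12818903e-03, -1.30165310e-05]), 'eef_pos': array([152.92202669, 501.98784775, 247.74436164]), 'ee_rot': array([-2.27533688e-04,  1.47360864e-01,  9.89082595e-01, -5.87459657e-04]), 'force': array([-0.58526906, -0.06671034,  0.97001764]), 'wrist_torque': array([0.02721118, 0.00020663, 0.05028478]), 'grip_force': 0.0, 'grip_width': 0.9990614400862099}
scene {'fov_y': 43.04111684241729, 'cx': 254.73619805792325, 'cy': 196.88626492826248, 'position': array([1318.29870048,   69.00600731, 1041.90677065]), 'attitude': array([-0.2328004 ,  0.64097235,  0.69168427, -0.23776308]), 'shot': 1}
knob 0.52 [173. 206.] [ 608. -165.  104.]
knob 0.44 [183. 188.] [ 551. -147.  104.]
crank_axis 0.86 [211. 210.] [584. -77.  66.]
canister 0.79 [3
[... 628 characters left out ...]

canister 0.97 [222. 219.] [498. 148.  65.]
brush 0.76 [276. 150.] [702. -13.  15.]
comb 0.67 [339. 220.] [ 485. -178.    3.]
bone 0.68 [372. 158.] [ 658. -290.   14.]
dish 0.85 [231. 178.] [624. 121.  20.]
tin 0.77 [294. 265.] [366. -40.  16.]
wrist {'fov_y': 64.3509723650541, 'cx': 253.4880515824435, 'cy': 196.972500467536, 'tool_from_camera': array([[-5.97421107e-04, -9.54140016e-01, -2.99360107e-01,
         7.49391516e+01],
       [ 9.99999089e-01, -9.32384613e-04,  9.76098352e-04,
         1.11627772e+00],
       [-1.21045325e-03, -2.99359251e-01,  9.54139703e-01,
        -1.25463977e+02],
       [ 0.00000000e+00,  0.00000000e+00,  0.00000000e+00,
         1.00000000e+00]]), 'shot': 3}
```

```bash
python3 - <<'E'
import cv2,numpy as np
a=cv2.imread("pics/scene0.png")[150:290,120:300];b=cv2.imread("pics/top0.png")[130:270,210:390]
cv2.imwrite("pics/c0.png",np.vstack([cv2.resize(np.hstack([a,b]),None,fx=2.2,fy=2.2,interpolation=cv2.INTER_CUBIC)]))
E
```

```text
(no output)
```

View pics/c0.png

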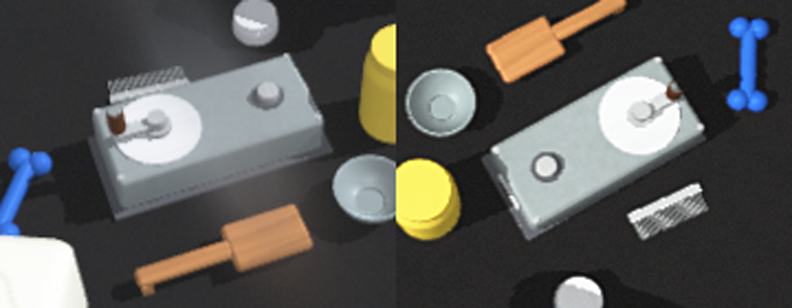

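The left half (scene) shows the knob at scene pixel (173,205) and the button at (241,193). The right half (top) shows the knob at (336,172), the hub at (321,181) and the button at (278,206).

```bash
python3 - <<'E'
from h import *
s=capture("scene");t=capture("top")
for n,z,a,b in(("knob",104,(173.2,205),(336.4,172.3)),("hub",88,(191.4,205.5),(321.4,181.4)),("lock",78.5,(241,192),(277.7,205.5))):
    print(n,at(s,a,z).round(),at(t,b,z).round())
E
```

```text
knob [ 605. -164.  104.] [ 598. -165.  104.]
hub [ 591. -123.   88.] [ 579. -125.   88.]
lock [530.  -5.  78.] [522.  -3.  78.]
```

Emit:
drive_tool:
  commands: "0.22 -0.33 0 0 0 -0.0525 55; 0.225 -0.335 0 0 0 -0.0525 55; 0.225 -0.335 0 0 0 -0.0525 55; 0.225 -0.335 0 0 0 -0.0525 55; 0.225 -0.335 0 0 0 -0.0525 55; 0.225 -0.335 0 0 0 -0.0525 55; 0.225 -0.335 0 0 0 -0.0525 55; 0.225 -0.335 0 0 0 -0.0525 55; 0.225 -0.335 0 0 0 -0.0525 55; 0.225 -0.335 0 0 0 -0.0525 55; 0.225 -0.335 0 0 0 -0.0525 55; 0.225 -0.335 0 0 0 -0.0525 55; 0.225 -0.335 0 0 0 -0.0525 55; 0.225 -0.335 0 0 0 -0.0525 55; 0.225 -0.335 0 0 0 -0.0525 55; 0.225 -0.335 0 0 0 -0.0525 55; 0.225 -0.335 0 0 0 -0.0525 55; 0.225 -0.335 0 0 0 -0.0525 55; 0.225 -0.335 0 0 0 -0.0525 55; 0.22 -0.33 0 0 0 -0.0525 55"
  force: 30

```text
time_s: 3.27
eef_pos: [602.8, -168.7, 248.2]
ee_rot: [0.0, 0.532, 0.847, 0.0]
force: [0.4, -0.4, 0.4]
grip_width: 0.547
grip_force: 0.0
```

Emit:
drive_tool:
  commands: "0 0 0 0 0 0 55; 0 0 0 0 0 0 55; 0 0 0 0 0 0 55"

```text
time_s: 3.52
eef_pos: [601.8, -166.3, 248.1]
ee_rot: [-0.0, 0.531, 0.847, 0.0]
force: [-0.2, -0.3, 0.6]
grip_width: 0.549
grip_force: 0.0
```

```bash
python3 - <<'E'
from h import *
st=sense();p=capture("wrist");cv2.imwrite("pics/w1.png",p["pixels"])
print(st["eef_pos"],rot(st["ee_rot"])[:,1],st["force"],st["grip_width"],st["time_s"],tips_ahead() if callable(tips_ahead) else tips_ahead)
for n,z in(("knob",104),("lock_top",78.5),("crank_axis",66)):
    for b in boxes_of(p,n)[:2]:
        print(n,b["confidence"],np.round(b["position"]),np.round(at(p,b["position"],z,st)))
np.savez("w1.npz",st=np.r_[st["eef_pos"],st["ee_rot"]])
E
```

```text
[ 601.80936821 -166.32106021  248.09093504] [ 9.00105336e-01  4.35672248e-01 -2.76112685e-04] [-0.21048428 -0.34000237  0.59051528] 0.5493988688606938 3.5167 17.0
knob 0.82 [254. 184.] [ 602. -161.  104.]
crank_axis 0.92 [254.  93.] [567. -89.  66.]
```

View pics/w1.png

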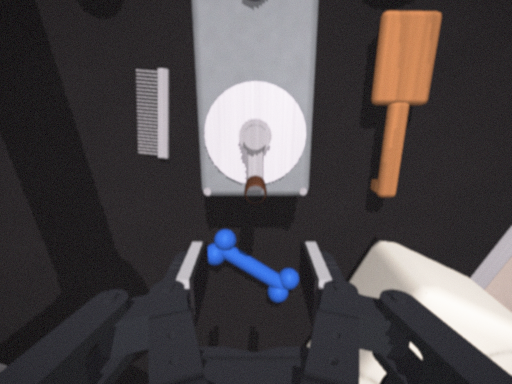

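The knob is at (256,187) with its top near (256,181), the hub at (256,135), and the case is lined up with the image columns.

```bash
python3 - <<'E'
from h import *
st=sense();p=capture("wrist")
for uv,z in(((255.5,182),121),((255.5,187),104),((255.5,192),87),((255.5,131),92),((255.5,133),66),((255.5,2),78.5)): print(uv,z,at(p,uv,z,st).round(1))
E
```

```text
(255.5, 182) 121 [ 600.8 -154.7  121. ]
(255.5, 187) 104 [ 604.9 -162.9  104. ]
(255.5, 192) 87 [ 609.4 -171.7   87. ]
(255.5, 131) 92 [ 583.4 -118.4   92. ]
(255.5, 133) 66 [ 585.5 -122.2   66. ]
(255.5, 2) 78.5 [537.1 -23.1  78.5]
```

Emit:
drive_tool:
  commands: "0.02 0.03 -0.28 0 0 0 55; 0 0 -0.3 0 0 0 55; 0 0 -0.3 0 0 0 55; 0 0 -0.3 0 0 0 55; 0 0 -0.2 0 0 0 55; 0 0 -0.03 0 0 0 55; 0 0 0 0 0 0 30; 0 0 0 0 0 0 15; 0 0 0 0 0 0 10; 0 0 0 0 0 0 10; 0 0 0 0 0 0 10; 0 0 0 0 0 0 10"
  force: 40

```text
time_s: 4.77
eef_pos: [604.6, -164.3, 108.9]
ee_rot: [0.001, 0.531, 0.847, -0.0]
force: [-2.6, -1.6, 6.3]
grip_width: 0.217
grip_force: 39.6
```

```bash
python3 - <<'E'
from h import *
st=sense();p=capture("wrist");s=capture("scene")
cv2.imwrite("pics/g1.png",np.hstack([cv2.resize(p["pixels"],(400,300)),cv2.resize(s["pixels"][130:280,100:300],(400,300))]))
print(st["force"],st["grip_width"]*85,st["grip_force"])
# clockwise arc steps: axis, radius from TCP
ax=np.array([585,-122.]);r=np.array([604,-163])-ax;a0=np.arctan2(r[1],r[0])
print(np.degrees(a0))
for n in(20,):
    a=a0-np.arange(21)*2*np.pi/n
    q=45*np.c_[np.cos(a),np.sin(a)];print(np.round(np.diff(q,axis=0)/100,3).tolist())
E
```

```text
[-2.55440194 -1.64243175  6.31568977] 18.44095902979641 39.5503164594993
-65.13630342824813
[[-0.135, -0.038], [-0.141, 0.005], [-0.132, 0.048], [-0.111, 0.087], [-0.078, 0.117], [-0.038, 0.135], [0.005, 0.141], [0.048, 0.132], [0.087, 0.111], [0.117, 0.078], [0.135, 0.038], [0.141, -0.005], [0.132, -0.048], [0.111, -0.087], [0.078, -0.117], [0.038, -0.135], [-0.005, -0.141], [-0.048, -0.132], [-0.087, -0.111], [-0.117, -0.078]]
```

View pics/g1.png

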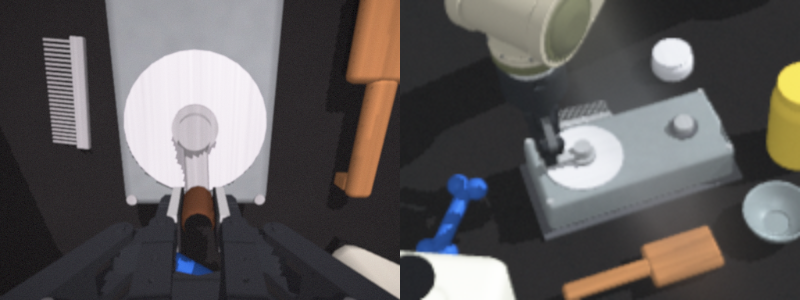

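The knob sits between the pads. I'll relieve the vertical force and wind a first quarter turn.

Emit:
drive_tool:
  commands: "0 0 0.02 0 0 0 10; 0 0 0 0 0 0 10; -0.135 -0.038 0 0 0 0 10; -0.141 0.005 0 0 0 0 10; -0.132 0.048 0 0 0 0 10; -0.111 0.087 0 0 0 0 10; -0.078 0.117 0 0 0 0 10; 0 0 0 0 0 0 10; 0 0 0 0 0 0 10"

```text
time_s: 5.62
eef_pos: [543.3, -144.3, 109.8]
ee_rot: [0.001, 0.531, 0.847, -0.003]
force: [-9.0, -16.4, 0.7]
grip_width: 0.22
grip_force: 40.7
```

```bash
python3 - <<'E'
import numpy as np
c=np.array([583.5,-124.5]);cmd=np.array([544.3,-141.1])
a=np.radians(-157-18*np.arange(1,21));q=np.vstack([cmd,c+45.2*np.c_[np.cos(a),np.sin(a)]])
for i,d in enumerate(np.diff(q,axis=0)/100):print(i,"%.3f %.3f"%tuple(d),(-157-18*(i+1)))
E
```

```text
0 -0.058 0.127 -175
1 0.010 0.141 -193
2 0.053 0.131 -211
3 0.091 0.108 -229
4 0.120 0.075 -247
5 0.137 0.034 -265
6 0.141 -0.010 -283
7 0.131 -0.053 -301
8 0.108 -0.091 -319
9 0.075 -0.120 -337
10 0.034 -0.137 -355
11 -0.010 -0.141 -373
12 -0.053 -0.131 -391
13 -0.091 -0.108 -409
14 -0.120 -0.075 -427
15 -0.137 -0.034 -445
16 -0.141 0.010 -463
17 -0.131 0.053 -481
18 -0.108 0.091 -499
19 -0.075 0.120 -517
```

Emit:
drive_tool:
  commands: "-0.058 0.127 0 0 0 0 10; 0.01 0.141 0 0 0 0 10; 0.053 0.131 0 0 0 0 10; 0.091 0.108 0 0 0 0 10; 0.12 0.075 0 0 0 0 10; 0.137 0.034 0 0 0 0 10; 0.141 -0.01 0 0 0 0 10; 0 0 0 0 0 0 10; 0 0 0 0 0 0 10"

```text
time_s: 6.37
eef_pos: [592.6, -80.5, 109.1]
ee_rot: [-0.002, 0.531, 0.847, -0.001]
force: [-10.6, 1.6, 5.7]
grip_width: 0.219
grip_force: 41.6
```

Emit:
drive_tool:
  commands: "0.131 -0.053 0.01 0 0 0 10; 0.108 -0.091 0 0 0 0 10; 0.075 -0.12 0 0 0 0 10; 0.034 -0.137 0 0 0 0 10; -0.01 -0.141 0 0 0 0 10; -0.053 -0.131 0 0 0 0 10; -0.091 -0.108 0 0 0 0 10; 0 0 0 0 0 0 10; 0 0 0 0 0 0 10"

```text
time_s: 7.12
eef_pos: [613.7, -157.5, 109.6]
ee_rot: [-0.0, 0.532, 0.847, 0.002]
force: [5.1, 8.4, -5.6]
grip_width: 0.214
grip_force: 40.4
```

Emit:
drive_tool:
  commands: "-0.12 -0.075 0 0 0 0 10; -0.137 -0.034 0 0 0 0 10; -0.141 0.01 0 0 0 0 10; -0.131 0.053 0 0 0 0 10; 0 0 0 0 0 0 10; 0 0 0 0 0 0 10"

```text
time_s: 7.62
eef_pos: [561.4, -163.9, 110.0]
ee_rot: [0.002, 0.532, 0.847, 0.001]
force: [11.0, -2.1, -10.7]
grip_width: 0.216
grip_force: 40.0
```

Emit:
drive_tool:
  commands: "-0.108 0.091 -0.01 0 0 0 10; -0.075 0.12 0 0 0 0 10; -0.034 0.137 0 0 0 0 10; 0.01 0.141 0 0 0 0 10; 0 0 0 0 0 0 10; 0 0 0 0 0 0 10"

```text
time_s: 8.12
eef_pos: [539.0, -116.0, 109.5]
ee_rot: [0.0, 0.531, 0.847, -0.002]
force: [-7.1, -9.6, 1.3]
grip_width: 0.215
grip_force: 41.6
```

Emit:
drive_tool:
  commands: "0.053 0.131 0 0 0 0 10; 0.091 0.108 0 0 0 0 10; 0.12 0.075 0 0 0 0 10; 0.137 0.034 0 0 0 0 10; 0 0 0 0 0 0 10; 0 0 0 0 0 0 10"

```text
time_s: 8.62
eef_pos: [578.5, -79.7, 109.1]
ee_rot: [-0.002, 0.531, 0.847, -0.001]
force: [-11.0, 0.3, 6.4]
grip_width: 0.214
grip_force: 42.2
```

Emit:
drive_tool:
  commands: "0.141 -0.01 0 0 0 0 10; 0.131 -0.053 0 0 0 0 10; 0.108 -0.091 0 0 0 0 10; 0.075 -0.12 0 0 0 0 10; 0 0 0 0 0 0 10; 0 0 0 0 0 0 10"

```text
time_s: 9.12
eef_pos: [624.3, -106.1, 109.0]
ee_rot: [-0.003, 0.531, 0.847, 0.001]
force: [-7.0, 6.9, 4.3]
grip_width: 0.217
grip_force: 41.9
```

Emit:
drive_tool:
  commands: "0.034 -0.137 0 0 0 0 10; -0.01 -0.141 0 0 0 0 10; -0.053 -0.131 0 0 0 0 10; -0.091 -0.108 0 0 0 0 10; 0 0 0 0 0 0 10; 0 0 0 0 0 0 10"

```text
time_s: 9.62
eef_pos: [613.9, -157.5, 109.3]
ee_rot: [-0.0, 0.532, 0.847, 0.002]
force: [4.8, 8.7, -1.0]
grip_width: 0.215
grip_force: 41.3
```

Still dragging (~10 N) at about 1.97 turns.

Emit:
drive_tool:
  commands: "-0.12 -0.075 0 0 0 0 10; -0.137 -0.034 0 0 0 0 10; -0.141 0.01 0 0 0 0 10; -0.131 0.053 0 0 0 0 10; 0 0 0 0 0 0 10; 0 0 0 0 0 0 10"

```text
time_s: 10.12
eef_pos: [560.3, -163.5, 109.5]
ee_rot: [-0.0, 0.531, 0.847, 0.0]
force: [0.5, 2.0, -1.1]
grip_width: 0.218
grip_force: 41.4
```

The force dropped to about 0, so the drag has let go. I'll release the knob, lift and move over the button.

Emit:
drive_tool:
  commands: "0 0 0 0 0 0 35; 0 0 0 0 0 0 35; 0 0 0 0 0 0 35; 0 0 0 0 0 0 35; 0 0 0.1 0 0 0 35; 0 0 0.2 0 0 0 35; 0 0 0.3 0 0 0 35; 0 0 0.2 0 0 0 35; -0.07 0.32 0 0 0 0 0; -0.07 0.32 0 0 0 0 0; -0.07 0.32 0 0 0 0 0; -0.07 0.32 0 0 0 0 0; -0.07 0.32 0 0 0 0 0; 0 0 0 0 0 0 0; 0 0 0 0 0 0 0; 0 0 0 0 0 0 0"

```text
time_s: 11.45
eef_pos: [525.6, -4.5, 189.9]
ee_rot: [0.001, 0.531, 0.847, 0.0]
force: [0.5, -0.6, 0.2]
grip_width: 0.001
grip_force: 0.0
```

```bash
python3 - <<'E'
from h import *
st=sense();p=capture("wrist");cv2.imwrite("pics/w2.png",p["pixels"])
s=capture("top");cv2.imwrite("pics/w2.png",np.hstack([cv2.resize(p["pixels"],(400,300)),cv2.resize(s["pixels"][130:280,220:420],(400,300))]))
print(st["eef_pos"],st["force"],st["grip_width"])
for b in boxes_of(p,"lock_top"): print(b,at(p,b["position"],78.5,st))
for b in boxes_of(s,"knob"): print(b,at(s,b["position"],104))
E
```

```text
[525.60958629  -4.48187938 189.90637853] [ 0.52636609 -0.61240798  0.16440324] 0.0012279660692152727
{'position': [252.4, 199.1], 'confidence': 0.68} [526.59847078  -3.70788849  78.5       ]
```

View pics/w2.png

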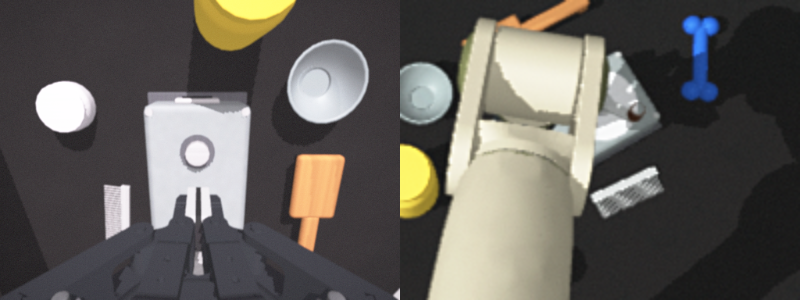

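The button is at about (252,199) in the wrist image, directly under the tool. The bystanders look undisturbed.

Emit:
drive_tool:
  commands: "0.01 0.01 -0.3 0 0 0 0; 0 0 -0.3 0 0 0 0; 0 0 -0.2 0 0 0 0; 0 0 -0.12 0 0 0 0; 0 0 -0.02 0 0 0 0; 0 0 -0.01 0 0 0 0; 0 0 -0.01 0 0 0 0; 0 0 -0.01 0 0 0 0; 0 0 0 0 0 0 0; 0 0 0 0 0 0 0"

```text
time_s: 12.48
eef_pos: [526.6, -3.2, 93.0]
ee_rot: [0.001, 0.531, 0.847, 0.0]
force: [0.5, -0.2, 1.4]
grip_width: -0.002
grip_force: 1.0
```

Emit:
drive_tool:
  commands: "0 0 -0.01 0 0 0 0; 0 0 -0.01 0 0 0 0; 0 0 -0.01 0 0 0 0; 0 0 0 0 0 0 0; 0 0 0 0 0 0 0"

```text
time_s: 12.9
eef_pos: [526.6, -3.1, 89.4]
ee_rot: [0.001, 0.531, 0.847, 0.0]
force: [1.6, -1.7, 3.4]
grip_width: 0.008
grip_force: 1.6
```

Emit:
drive_tool:
  commands: "0 0 -0.01 0 0 0 0; 0 0 -0.01 0 0 0 0; 0 0 0 0 0 0 0; 0 0 0 0 0 0 0"

```text
time_s: 13.23
eef_pos: [526.6, -3.1, 88.0]
ee_rot: [0.001, 0.531, 0.847, 0.0]
force: [0.0, -1.5, 9.6]
grip_width: 0.003
grip_force: 4.7
```

Emit:
drive_tool:
  commands: "0 0 -0.01 0 0 0 0; 0 0 0 0 0 0 0; 0 0 0 0 0 0 0"

```text
time_s: 13.48
eef_pos: [526.7, -3.1, 87.6]
ee_rot: [0.001, 0.531, 0.847, 0.0]
force: [-4.1, -1.2, 16.5]
grip_width: -0.001
grip_force: 8.1
```

At 16 N the tip has all but stopped moving, so the button is on its stop. I'll lift away.

Emit:
drive_tool:
  commands: "0 0 0.05 0 0 0 0; 0 0 0.2 0 0 0 0; 0 0 0.3 0 0 0 0; 0 0 0.3 0 0 0 0; 0 0 0.3 0 0 0 0; 0 0 0 0 0 0 0; 0 0 0 0 0 0 0; 0 0 0 0 0 0 0"

```text
time_s: 14.15
eef_pos: [525.6, -2.7, 200.1]
ee_rot: [-0.001, 0.531, 0.847, -0.0]
force: [-0.9, -0.6, -0.3]
grip_width: 0.002
grip_force: 0.0
```

```bash
python3 - <<'E'
from h import *
p=capture("wrist")["pixels"];s=capture("scene")["pixels"]
cv2.imwrite("pics/w3.png",np.hstack([cv2.resize(p,(400,300)),cv2.resize(s[130:280,100:300],(400,300))]))
E
```

```text
(no output)
```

View pics/w3.png

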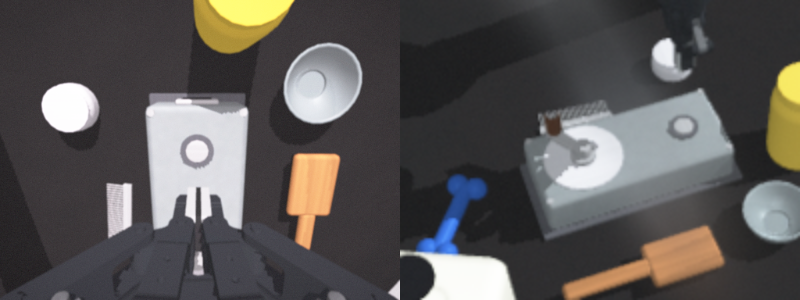

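The button is now low in its bezel at about (683,126) in the right half. The reel is free and the other things have not moved.

```bash
python3 -c "
from rig import *
print(finish_job())"
```

```text
the job is handed in; nothing more can be done
None
```

I wound the reel until the drag let go just past 2 turns, stopping within about 0.23 turn of that. I then pushed the lock button down to its stop with about 16 N, lifted clear, and handed the job in at about 14 s; no verdict was shown.

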